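# Rock the pendulum angle gauge on the rounded rail to the set hand

## Task

Pick up the pendulum angle gauge by the grip block on its top and set it down gently, upright and squarely across the top of the half-round timber rail, in the middle of the rail's length. Then, with its foot kept on the rail, rock it sideways until the swinging pointer comes to rest over the square tab of the set hand, and finish holding it there, still gripped and resting on the rail, so that the angle can be scribed. Do not touch the pointer or the set hand, and leave the other things where they are.

Things in the scene. Friction and masses are not known exactly. Their poses are not given: they have to be found in the camera images.
- gauge: loose pendulum angle gauge, about 0.35 kg, standing upright: a flat aluminium foot 36 (its x) x 110 (its y) x 12 mm high, a white upright dial plate 8 x 106 mm reaching to 114 mm height, and a black grip block above it. Origin at the centre of the underside; z up, y along the foot's length; its dial face looks along its -x, towards the robot
- gauge_grip (a point): centre of the black grip block on top of the gauge: 24 (x) x 28 (y) x 52 mm high, 140 mm above the underside of the foot (block from 114 to 166 mm). Same axes as the gauge
- gauge_foot (a point): centre of the underside of the gauge's foot; same axes as the gauge
- rail: fixed timber rail offcut, 120 mm long (its x, away from the robot), 70 mm wide, 50 mm high, with a half-round top of radius 35 mm whose axis runs along x, 15 mm above the worktop. Origin at the centre of the underside
- rail_crest (a point): middle of the rail's crest line, 50 mm above the worktop; its x runs along the crest
- pointer (a joint): dark pendulum with a round bob, hanging freely on the dial face from a pivot 104 mm above the foot's underside; lightly damped, it settles plumb within about 1.5 s. Value in rad about the gauge's +x: 0 when the gauge is upright, positive when the tip is off towards the gauge's +y (left seen from the robot), which happens when the top of the gauge leans to +y by the same angle. Stops at +-0.65
- pointer_tip (a point): tip of the pointer, 74 mm from the pivot
- set_hand (a joint): thin steel set hand behind the pointer, on the same pivot, ending in a square tab 12 mm wide; stiff, it stays at its angle on the dial. Value in rad in the same sense as the pointer: between 0.22 and 0.42, towards the gauge's +y
- set_tip (a point): centre of the set hand's tab, 74 mm from the pivot, in the plane in which the pointer tip swings
- salt_shaker_mid (a point): bystander, to be left alone: clear salt shaker with a grey top, 44x44x90 mm; the point is about half-way up
- garlic_mid (a point): bystander, to be left alone: garlic bulb, 61x60x59 mm; the point is about half-way up
- lemon_mid (a point): bystander, to be left alone: lemon, 72x55x56 mm; the point is about half-way up
- tomato_whole_mid (a point): bystander, to be left alone: whole tomato, 56x58x62 mm; the point is about half-way up
- tape_roll_mid (a point): bystander, to be left alone: roll of tape lying flat, 104x102x25 mm; the point is about half-way up

How it is judged:
By the outcome, as a careful person would: the job done as asked, in the order asked, and still so for the second after the job is handed in, while the arm keeps its last pose, push and grip.
It also fails if it takes over 48 s, if anything falls off the work surface, if the arm or the gripper's body presses on something with over 40 N, if the wrist force passes 120 N, or if a joint passes its speed limit or range.

## Robot

A 7-joint arm with a two-finger parallel gripper is mounted at the origin on a cart in front of the work surface, level with it; the furniture and walls round the work are solid. World frame = base frame: x ahead of the robot, y to its left, z up, the work surface at z = 0. Lengths are in m, angles in rad, forces in N, time in s.
With the tool pointing down it reaches from about 0.35 to 0.9 m from the base axis. Payload 8.1 kg.
Tool frame: the origin (TCP) lies at the very end of the fingers, on their centre line; the grasp point (between the pads) lies 19 mm behind it (arm.tcp_to_grasp is the z of the grasp point in the tool frame, in m); z points along the fingers, y is the line along which they close (so a half turn about z gives the same grasp; the last joint's range is limited). The gripper opens to 92 mm and grips with 3 to 60 N. Pads are 19 mm wide; open, the fingers measure 130 mm over their backs; the gripper's body (75 mm by 190 mm) begins 47 mm behind the grasp point.
Start: joints at [-1.327, 0.434, 0.025, 1.573, -0.012, 1.134, -0.075], TCP at [0.212, 0.588, 0.227] pointing down, gripper open.
Joint ranges: [-2.62, 2.62], [-0.44, 2.09], [-1.27, 1.32], [0.08, 2.57], [-1.32, 4.46], [0.12, 2], [-2.74, 2.74]. Speed limits (rad/s): [2.22, 2.22, 3.01, 3.01, 3.14, 3.14, 3.14].

## Interface

Orientations are given as a rotation vector (axis times angle).
In Python, from cell import readout, vision, sign_off, arm gives the robot as it stands. The module is installed in compiled form; this text tells all that it offers.
- The arm moves only by the shell command python3 -m creep 'ROWS' [FORCE]. ROWS is JSON, a list of rows, each a list of 5 numbers: the shift along the tool's x, y, z in units of 4 cm (1.0 is 4 cm), then the turn about the tool's z in units of 4 degrees (1.0 is 4 degrees), then the opening, from 0 (shut) to 1 (fully open). A call has 1 to 12 rows; each row shifts and turns the commanded pose from where the row before left it, along the tool's axes as they then stand; what a row does not reach is not made up. A row lasts 1/8 s, in which the tool goes at most 62.5 mm and 10.7 degrees, less where a joint would pass 70% of its speed; a pose out of reach is approached as far as the arm can. A call with a number of a shift or a turn outside -1 to 1 is refused whole. A call with a gripper value outside its range is refused whole. The fingers move at their own pace and stop on an object; FORCE is the grip in N (left out, the last holds). Time passes only in rows, so rows that do not move let the fingers close. It gives the time, the measured TCP pose, the force, the opening and the grip force at its end, in the units of the state.
- readout.observe(): the state, without advancing time (a new reading comes with each control period).
- vision.get_image(name): name is "side" or "top"; returns a dict with "pixels" (420x560x3 uint8, blue, green, red), "z_map" (420x560 float32, m along the optical axis (not along the pixel's ray), 0 where there is no reading), "camera_matrix" (3x3 intrinsics, pixels), "position" and "rotation" of the camera in the world. Camera axes: x right, y up, looking along -z (the intrinsics and any distortion apply to the point x, -y, -z); pixel columns grow to the right and rows downward; lengths in m; the calibration is good to about 2 mm. A picture is of the moment at which its call begins.
- sign_off(): hands the job in; it is judged then, once.
The state is a dict: "clock": time; "joints": joint angles; "dq": joint speeds; "joint_efforts": joint torques, N m; "position": TCP position; "ee_rot": TCP orientation; "force": force on the tool from outside, world axes, zero at the start; "ft_torque": the same for the moment, N m; "width": opening from 0.0 (shut) to 1.0 (fully open); "gripper_force": force on a finger pad.
Only numpy, scipy, OpenCV 4.12 (cv2) and the standard library are available. Lean on these libraries where they do the work, as an engineer would, in place of code of your own. Each camera call takes 0.05 s, during which the arm holds its last target. There are 200 camera calls.

## Working session

There is one attempt and no reset: what is moved stays moved. The work goes in short steps, Python scripts to look and compute and a shell command to move; the robot and the scene stay as the last step left them, time stands still between calls to the robot, and variables do not carry over. Pictures are saved under pics/ and viewed, at most 10 in all, crops included, and the job is handed in when it is done.

```bash
mkdir -p pics
cat > h.py <<'E'
import numpy as np, cv2
from scipy.spatial.transform import Rotation as R
from cell import readout, vision, arm
def grab(n,save=None):
    im=vision.get_image(n)
    if save: cv2.imwrite('pics/'+save,im['pixels'])
    return im
def ray(im,u,v):
    K=np.array(im['camera_matrix']);x=(u-K[0,2])/K[0,0];y=(v-K[1,2])/K[1,1]
    Rm=np.array(im['rotation']); 
    if Rm.shape!=(3,3): Rm=R.from_rotvec(Rm).as_matrix()
    return np.array(im['position']),Rm@np.array([x,-y,-1.])
def onz(im,u,v,z):
    o,d=ray(im,u,v);return o+d*(z-o[2])/d[2]
def bydepth(im,u,v):
    o,d=ray(im,u,v);return o+d*im['z_map'][int(v),int(u)]
def cloud(im):
    K=im['camera_matrix'];v,u=np.mgrid[:420,:560];z=im['z_map']
    Rm=np.array(im['rotation'])
    if Rm.shape!=(3,3): Rm=R.from_rotvec(Rm).as_matrix()
    P=np.stack([(u-K[0,2])/K[0,0]*z,-(v-K[1,2])/K[1,1]*z,-z],-1)
    return P@Rm.T+np.array(im['position'])
E
python3 - <<'E'
from h import *
for n in('side','top'):
    im=grab(n,n+'0.png');print(n,{k:im[k] for k in im if k not in('pixels','z_map')})
s=readout.observe();print(s); print(R.from_rotvec(s['ee_rot']).as_matrix().round(3))
E
```

```text
side {'camera_matrix': array([[471.85507144,   0.        , 281.60446476],
       [  0.        , 471.85507144, 210.29875299],
       [  0.        ,   0.        ,   1.        ]]), 'position': array([-0.1582201 ,  0.07018082,  1.31589582]), 'rotation': array([ 0.35141762, -0.46857724, -1.77457003])}
top {'camera_matrix': array([[408.39220733,   0.        , 284.23616452],
       [  0.        , 408.39220733, 212.05820637],
       [  0.        ,   0.        ,   1.        ]]), 'position': array([ 0.27717562, -0.1139873 ,  1.15446363]), 'rotation': array([ 0.17754135, -0.17457351, -1.51048697])}
{'clock': 0.1, 'joints': array([-1.32659071,  0.43517447,  0.02499759,  1.57400984, -0.01160332,
        1.13401503, -0.07516502]), 'dq': array([ 0.00029725,  0.00011122, -0.00016595, -0.00284655, -0.00091335,
       -0.00154063,  0.0007618 ]), 'joint_efforts': array([ 2.38524866e-03, -6.69124389e+01,  9.87755992e-01, -3.15145004e+01,
       -6.05192198e-02,  3.75069282e-02,  5.22431071e-05]), 'position': array([0.21233826, 0.58732655, 0.22600915]), 'ee_rot': array([-5.42259321e-01, -3.09432445e+00,  2.28883609e-03]), 'force': array([-0.71311447,  0.94328396,  0.89934725]), 'ft_torque': array([0.04199937, 0.01257889, 0.01540769]), 'gripper_force': 0.0, 'width': 1.0016864186845258}
[[-0.94   0.34  -0.   ]
 [ 0.34   0.94  -0.001]
 [-0.    -0.001 -1.   ]]
```

View pics/side0.png

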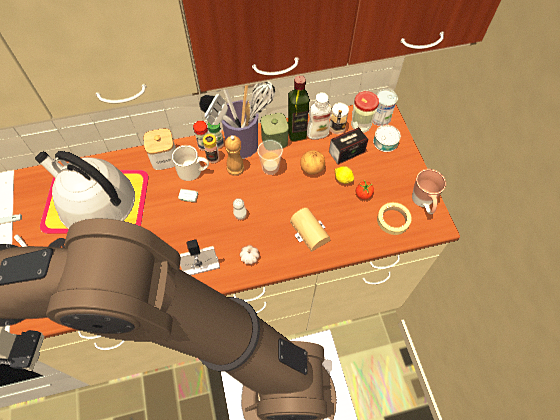

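View pics/top0.png

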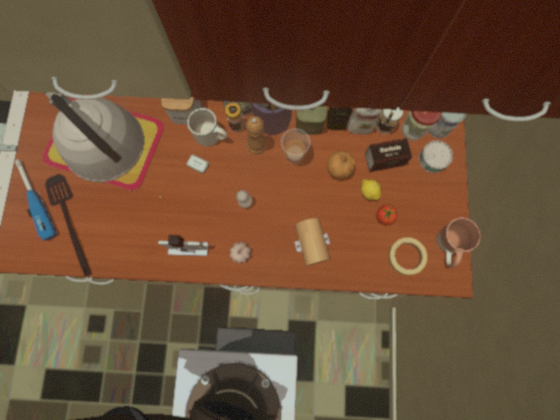

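Side view: the gauge is at about (200,258) with its grip at (193,245), and the rail at (311,228). Top view: gauge foot (187,250), grip (176,241), rail (312,241).

Run:
```python
from h import *
for n in('top','side'):
    im=grab(n);C=cloud(im)
    x,y,z=C[...,0],C[...,1],C[...,2]
    for nm,(u,v) in dict(top=dict(g=(187,247),r=(312,242)),side=dict(g=(200,258),r=(311,228)))[n].items():
        win=np.zeros(z.shape,bool);win[v-45:v+45,u-50:u+50]=1
        if nm=='g':
            lv={'grip':(z>.155)&(z<.18),'foot':(z>.006)&(z<.018)}
        else: lv={'crest':(z>.047)&(z<.06),'all':(z>.02)&(z<.06)}
        for l,m in lv.items():
            m=(m&win).astype(np.uint8)
            k,L,st,ce=cv2.connectedComponentsWithStats(m)
            for i in range(1,k):
                if st[i,4]<12: continue
                P=C[L==i];r=cv2.minAreaRect((P[:,:2]*1000).astype(np.float32))
                print(n,nm,l,st[i],P.mean(0).round(4),r)
    for px in [(187,247),(312,242)] if n=='top' else[(200,258),(311,228)]: print(px,bydepth(im,*px))
    c=im['pixels']
    crop=c[215:275,140:340] if n=='top' else c[190:280,170:340]
    cv2.imwrite(f'pics/crop_{n}.png',cv2.resize(crop,None,fx=4,fy=4,interpolation=cv2.INTER_CUBIC))
```

```text
top g grip [168 235  13  11 127] [0.4195 0.1594 0.1642] ((420.64105224609375, 160.23037719726562), (24.23903465270996, 29.107362747192383), 1.7269206047058105)
top g foot [168 243  41  13 220] [0.4122 0.1516 0.0118] ((417.82415771484375, 160.05003356933594), (34.31639099121094, 111.47615051269531), 4.663957595825195)
top r crest [303 219  22  44 330] [ 0.457  -0.1884  0.0492] ((456.21649169921875, -188.9296875), (119.55582427978516, 32.01408767700195), 17.877519607543945)
top r all [ 296  219   35   47 1057] [ 0.4542 -0.1867  0.0422] ((456.22967529296875, -188.41380310058594), (119.8813705444336, 68.48395538330078), 17.78143310546875)
(187, 247) [0.41680265 0.14912648 0.06905685]
(312, 242) [ 0.45123209 -0.18523285  0.04938002]
side g grip [186 239  12  12  96] [0.4199 0.1607 0.1641] ((420.3659362792969, 161.21932983398438), (28.297306060791016, 25.227855682373047), 88.1341552734375)
side g foot [238 216   8   4  13] [0.5488 0.0078 0.0119] ((549.0362548828125, 6.8470139503479), (4.475624084472656, 23.225032806396484), 3.28096604347229)
side g foot [184 262  36  13 191] [0.4122 0.1552 0.0116] ((411.9307556152344, 157.09808349609375), (18.253376007080078, 102.44454193115234), 1.2158128023147583)
side r crest [296 208  30  34 228] [ 0.4554 -0.1889  0.0495] ((456.4495849609375, -187.61013793945312), (118.71746826171875, 37.32963180541992), 17.57891845703125)
side r all [356 183   5  15  59] [ 0.5449 -0.3739  0.0352] ((548.218017578125, -374.5089111328125), (14.044675827026367, 48.44136047363281), 73.2244873046875)
side r all [291 208  39  41 829] [ 0.4514 -0.1837  0.0413] ((456.31488037109375, -187.1450958251953), (122.25096130371094, 69.44149780273438), 16.425174713134766)
(200, 258) [0.41780851 0.15195855 0.07251677]
(311, 228) [ 0.44538098 -0.18727454  0.04641047]
```

View pics/crop_top.png

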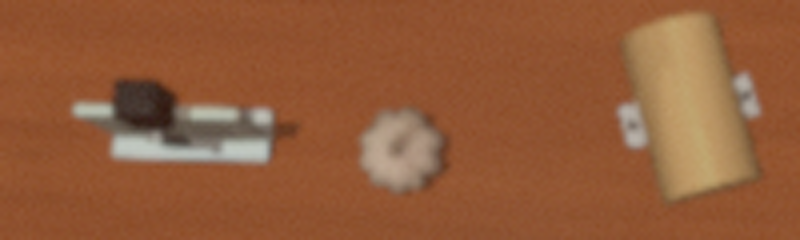

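View pics/crop_side.png

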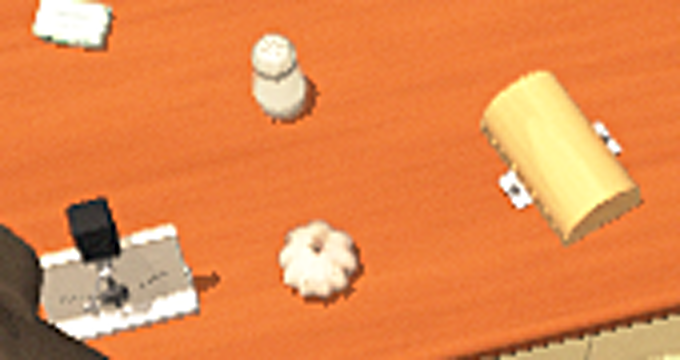

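The top and side crops agree. The gauge grip is near (0.4205, 0.1605) at about 3° yaw, and the rail near (0.456, -0.189) at about 17.8° yaw. I'll grip across the block's x so that the gauge can pivot in the pads.

```bash
cat >> h.py <<'E'
def plan(p,yaw):  # TCP target, heading (deg) of tool y mod 180
    s=readout.observe();M=R.from_rotvec(s['ee_rot']).as_matrix()
    h=np.degrees(np.arctan2(M[1,1],M[0,1]));t=-((yaw-h+90)%180-90)
    d=np.array(p)-s['position']
    print('t',round(s['clock'],2),'pos',s['position'].round(4),'h',round(h,2),'F',s['force'].round(1),'w',round(s['width'],3),'g',round(s['gripper_force'],1),'tilt',M[2,:2].round(3))
    print('shift now',(M.T@d/.04).round(2),'turn',round(t/4,2),'shift after turn',((M@R.from_euler('z',t,degrees=True).as_matrix()).T@d/.04).round(2))
E
python3 -m creep '[[0,0,0,1,0.7],[0,0,0,1,0.7],[0,0,0,1,0.7],[0,0,0,1,0.7],[0,0,0,1,0.7],[0,0,0,1,0.7],[0,0,0,1,0.7],[0,0,0,1,0.7],[0,0,0,1,0.7],[0,0,0,1,0.7],[0,0,0,1,0.7],[0,0,0,1,0.7]]'
python3 -c "
from h import *
plan((.4205,.1605,.227),3)"
```

```text
clock: 1.7
position: [0.2124, 0.5876, 0.2265]
ee_rot: [1.757, 2.604, -0.001]
force: [0.3, -0.1, 0.0]
width: 0.699
gripper_force: 0.0
t 1.7 pos [0.2124 0.5876 0.2265] h 21.99 F [ 0.3 -0.1  0. ] w 0.699 g 0.0 tilt [-0. -0.]
shift now [-1.185e+01  8.300e-01 -1.000e-02] turn 4.75 shift after turn [-1.094e+01  4.640e+00 -1.000e-02]
```

```bash
python3 -m creep '[[-0.5,0.03,0,0,0.7],[-1,0.07,0,0,0.7],[-1,0.07,0,0,0.7],[-1,0.07,0,0,0.7],[-1,0.07,0,0,0.7],[-1,0.07,0,0,0.7],[-1,0.07,0,0,0.7],[-1,0.07,0,0,0.7],[-1,0.07,0,0,0.7],[-1,0.07,0,0,0.7],[-1,0.07,0,0,0.7],[-1,0.07,0,0,0.7]]' >/dev/null
python3 -m creep '[[-0.35,0.03,0,0,0.7],[0,0,0,1,0.7],[0,0,0,1,0.7],[0,0,0,1,0.7],[0,0,0,1,0.7],[0,0,0,0.75,0.7],[0,0,0,0,0.7]]' >/dev/null
python3 - <<'E'
from h import *
plan((.4205,.1605,.227),3)
for n in ('top','side'): im=grab(n);cv2.imwrite(f'pics/a_{n}.png',cv2.resize(im['pixels'][180:300,100:260],None,fx=4,fy=4,interpolation=cv2.INTER_CUBIC)); np.save(f'{n}.npy',cloud(im))
a=cv2.imread('pics/a_top.png');b=cv2.imread('pics/a_side.png');cv2.imwrite('pics/ab.png',cv2.resize(np.hstack([a,b]),(800,300)))
# foot yaw: dial-plate white/foot bounding from clouds again
C=np.load('side.npy');m=(C[...,2]>.006)&(C[...,2]<.018)&(abs(C[...,0]-.42)<.08)&(abs(C[...,1]-.16)<.08)
P=C[m];print(len(P))
f=P[P[:,0]<P[:,0].min()+.02]
q=[f[abs(f[:,1]-y)<.006][:,0].min() for y in np.linspace(.12,.2,9) if (abs(f[:,1]-y)<.006).any()];print(np.round(q,4))
E
```

```text
t 4.08 pos [0.4212 0.1612 0.2266] h 3.23 F [ 0.6 -0.  -0.3] w 0.698 g 0.0 tilt [ 0. -0.]
shift now [-0.02 -0.02 -0.01] turn 0.06 shift after turn [-0.02 -0.02 -0.01]
161
[0.3489 0.3646 0.3461 0.3498]
```

View pics/ab.png

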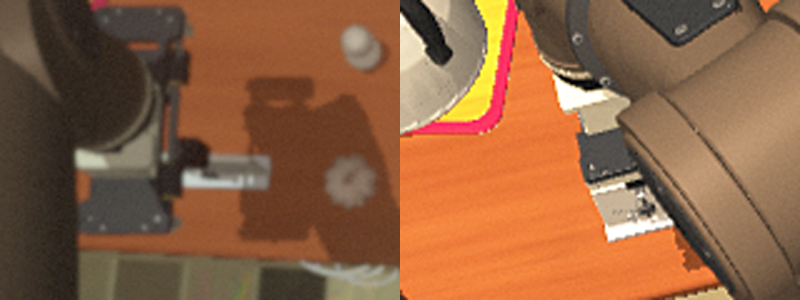

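The fingers straddle the block along x; the arm hides most of the rest. Descend and grip.

```bash
python3 -m creep '[[-0.02,-0.02,0.5,0,0.7],[0,0,0.6,0,0.7],[0,0,0.6,0.2,0.7],[0,0,0.5,0,0.7],[0,0,0.33,0,0.7],[0,0,0,0,0.7],[0,0,0,0,0.3],[0,0,0,0,0],[0,0,0,0,0],[0,0,0,0,0],[0,0,0,0,0],[0,0,0,0,0]]' 15
python3 -c "
from h import *
plan((.4205,.1605,.125),2)"
```

```text
clock: 5.68
position: [0.4211, 0.1605, 0.1257]
ee_rot: [-2.176, -2.266, -0.001]
force: [-0.2, 0.4, 2.8]
width: 0.261
gripper_force: 15.0
t 5.67 pos [0.4211 0.1605 0.1257] h 2.33 F [-0.2  0.4  2.8] w 0.261 g 15.0 tilt [0. 0.]
shift now [ 0.   -0.02  0.02] turn 0.08 shift after turn [ 0.   -0.02  0.02]
```

```bash
python3 -m creep '[[0,0,-0.2,0,0],[0,0,-0.5,0,0],[0,0,-0.6,0,0],[0,0,-0.6,0,0],[0,0,-0.4,0,0],[0,0,-0.2,0,0],[0,0,0,0,0]]' >/dev/null
python3 -c "
from h import *
plan((.456,-.1885,.225),17.8)"
```

```text
t 6.55 pos [0.421  0.1604 0.2257] h 2.33 F [ 0.   0.6 -4.1] w 0.258 g 15.0 tilt [0. 0.]
shift now [-8.75  0.52  0.01] turn -3.87 shift after turn [-8.57 -1.83  0.01]
```

```bash
python3 -m creep '[[-0.3,0.02,0,0,0],[-0.6,0.04,0,0,0],[-0.9,0.05,0,0,0],[-0.9,0.05,0,0,0],[-0.9,0.05,0,0,0],[-0.9,0.05,0,0,0],[-0.9,0.05,0,0,0],[-0.9,0.05,0,0,0],[-0.9,0.06,0,0,0],[-0.8,0.05,0,0,0],[-0.5,0.03,0,0,0],[-0.25,0.02,0,0,0]]' >/dev/null
python3 -m creep '[[0,0,0,-1,0],[0,0,0,-1,0],[0,0,0,-1,0],[0,0,0,-0.87,0],[0,0,0,0,0],[0,0,0,0,0],[0,0,0,0,0],[0,0,0,0,0]]' >/dev/null
python3 - <<'E'
from h import *
plan((.456,-.1885,.225),17.8)
o=[]
for n in ('top','side'):
    im=grab(n); np.save(f'{n}.npy',cloud(im)); cv2.imwrite(f'pics/raw_{n}.png',im['pixels'])
    u,v=(312,230) if n=='top' else (311,218)
    o.append(cv2.resize(im['pixels'][v-60:v+60,u-60:u+60],(400,400),interpolation=cv2.INTER_CUBIC))
cv2.imwrite('pics/c.png',np.hstack(o))
E
```

```text
t 9.05 pos [ 0.456  -0.1885  0.2255] h 17.78 F [ 0.  -0.5 -4.4] w 0.258 g 15.0 tilt [0. 0.]
shift now [-0.    0.    0.01] turn -0.0 shift after turn [-0.    0.    0.01]
```

View pics/c.png

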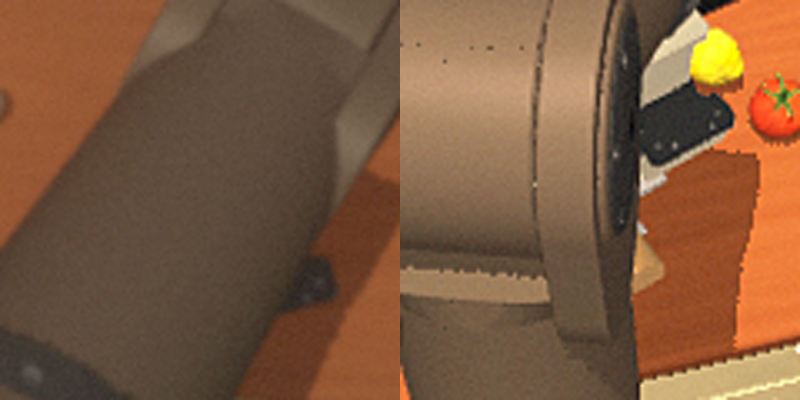

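The arm hides the gauge over the rail. Only the -y end of the foot shows, at about (655,185) in the crop. I'll read the set-hand angle from the first pictures, rectified onto the dial plane.

Run:
```python
from h import *
cal={'side':([[471.85507144,0,281.60446476],[0,471.85507144,210.29875299],[0,0,1]],[-0.1582201,0.07018082,1.31589582],[0.35141762,-0.46857724,-1.77457003]),
'top':([[408.39220733,0,284.23616452],[0,408.39220733,212.05820637],[0,0,1]],[0.27717562,-0.1139873,1.15446363],[0.17754135,-0.17457351,-1.51048697])}
o=[]
for n,(K,p,r) in cal.items():
    K=np.array(K);Rm=R.from_rotvec(r).as_matrix();img=cv2.imread(f'pics/{n}0.png')
    G=R.from_euler('z',2.3,degrees=True).as_matrix()
    # image: col 0..400 -> y +66..-66 ; row 0..520 -> z .172..0 ; plane x=-6mm ; 3px/mm
    c,rw=np.meshgrid(np.arange(400),np.arange(520))
    L=np.stack([np.full(c.shape,-.006),.0667-c/3000,.172-rw/3000],-1)
    W=L@G.T+np.array([.4205,.1605,0]);C=(W-p)@Rm
    u=K[0,0]*C[...,0]/-C[...,2]+K[0,2];v=-K[1,1]*C[...,1]/-C[...,2]+K[1,2]
    o.append(cv2.remap(img,u.astype(np.float32),v.astype(np.float32),cv2.INTER_CUBIC))
cv2.imwrite('pics/rect.png',np.hstack(o))
for n in('top','side'):
    C=np.load(n+'.npy');G=R.from_euler('z',17.8,degrees=True).as_matrix()
    L=(C-[.456,-.1885,0])@G
    m=(abs(L[...,0])<.03)&(abs(L[...,1])<.07)&(L[...,2]>.085)&(L[...,2]<.135)
    print(n,m.sum());
    if m.sum(): vv,uu=np.nonzero(m);print(np.c_[uu,vv,(L[m]*1000).round(0)][::max(1,m.sum()//14)])
```

```text
top 0
side 25
[[329. 210. -15. -51. 113.]
 [328. 211. -15. -47. 112.]
 [329. 211. -17. -49. 111.]
 [330. 211. -19. -52. 112.]
 [323. 212.  -9. -34. 109.]
 [326. 212. -14. -41. 109.]
 [327. 212. -17. -42. 114.]
 [328. 212. -17. -46. 108.]
 [329. 212. -17. -50. 104.]
 [330. 212. -19. -52. 106.]
 [323. 213. -11. -32. 108.]
 [324. 213. -12. -35. 106.]
 [325. 213. -15. -37. 109.]
 [326. 213. -17. -39. 109.]
 [328. 213. -18. -46. 104.]
 [329. 213. -17. -51.  98.]
 [323. 214. -14. -30. 108.]
 [324. 214. -17. -31. 112.]
 [325. 214. -18. -34. 110.]
 [326. 214. -18. -39. 105.]
 [327. 214. -17. -43. 100.]
 [323. 215. -17. -28. 108.]
 [324. 215. -19. -31. 108.]
 [325. 215. -17. -36. 100.]
 [323. 216. -18. -28. 103.]]
```

View pics/rect.png

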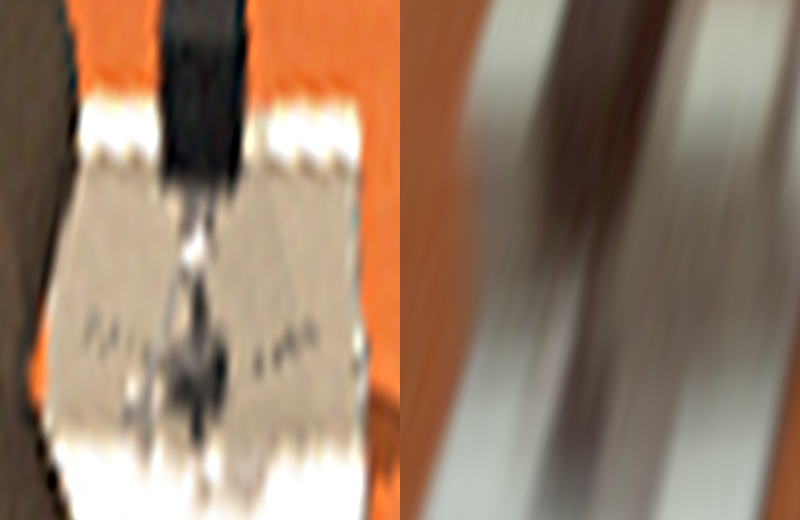

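Rectified side view: hub near (195,235), the plumb bob at (198,375), and the bright tab near (140,400), on the +y side. That puts the set angle at roughly 0.26–0.31. I'll refine it with an intensity profile along the arc.

Run:
```python
from h import *
K=np.array([[471.85507144,0,281.60446476],[0,471.85507144,210.29875299],[0,0,1]]);p=[-0.1582201,0.07018082,1.31589582];Rm=R.from_rotvec([0.35141762,-0.46857724,-1.77457003]).as_matrix()
g=cv2.cvtColor(cv2.imread('pics/side0.png'),cv2.COLOR_BGR2GRAY)
G=R.from_euler('z',2.3,degrees=True).as_matrix()
def px(L):
    C=(L@G.T+np.array([.4205,.1605,0])-p)@Rm
    return K[0,0]*C[...,0]/-C[...,2]+K[0,2],-K[1,1]*C[...,1]/-C[...,2]+K[1,2]
print('grip top corners',[np.round(px(np.array([a*.012,b*.014,.166])),1).tolist() for a in(-1,1) for b in(1,-1)])
print('foot front corners',[np.round(px(np.array([-.018,b*.055,0.012])),1).tolist() for b in(1,-1)])
for x in(-.004,-.008,-.012): print(x,'pivot',np.round(px(np.array([x,0,.104])),1),'tip',np.round(px(np.array([x,0,.03])),1),'tab .2 .3 .4',[np.round(px(np.array([x,.074*np.sin(t),.104-.074*np.cos(t)])),1).tolist() for t in(.2,.3,.4)])
print('cols',list(range(184,216)))
for v in range(246,276): print(v,' '.join('%3d'%k for k in g[v,184:216]))
```

```text
grip top corners [[187.4, 249.2], [197.8, 246.4], [185.7, 241.3], [196.0, 238.7]]
foot front corners [[182.7, 276.4], [219.4, 266.5]]
-0.004 pivot [195.5 254.6] tip [199.3 264.8] tab .2 .3 .4 [[194.3, 266.0], [191.8, 266.4], [189.3, 266.7]]
-0.008 pivot [195.8 255.9] tip [199.6 266.1] tab .2 .3 .4 [[194.6, 267.2], [192.0, 267.6], [189.5, 267.9]]
-0.012 pivot [196.1 257.1] tip [199.9 267.3] tab .2 .3 .4 [[194.8, 268.4], [192.3, 268.8], [189.8, 269.1]]
cols [184, 185, 186, 187, 188, 189, 190, 191, 192, 193, 194, 195, 196, 197, 198, 199, 200, 201, 202, 203, 204, 205, 206, 207, 208, 209, 210, 211, 212, 213, 214, 215]
246 148 149 158  85  51  58  63  62  63  60  60  52  53  28   0 156 156 151 152 147 144 141 140 138 149 181 210 218 245 191 149 149
247 148 147 156  99  60  60  58  58  48  44  41  31  33  19   4 118 156 151 150 142 153 181 216 216 233 254 255 255 255 252 157 149
248 150 148 158 109  52  31  40  16  27  27  28  19  33  24  16  83 163 159 158 217 236 254 255 255 255 255 255 255 255 255 162 149
249 148 148 150 164  61  18  23  31  34  28  16  29  25  24  12  71 184 196 216 255
[... 2780 characters left out ...]
 167 146 162 136 119 119 155 152 152 156
271 255 255 255 255 255 255 255 255 255 255 255 255 255 255 255 255 255 250 171 148 163 136 121 118 148 149 154 153 155 153 154 156
272  10 181 255 255 255 255 255 255 255 255 255 255 255 252 158 144 150 145 123 119 149 152 157 153 154 154 154 155 157 156 158 156
273  43  30  93 253 255 255 255 255 255 253 158 152 168 165 124 153 152 156 157 157 159 152 157 156 156 156 154 161 155 159 155 157
274  60  56  38  19  90 228 182 168 168 167 129 154 149 156 156 154 157 154 159 156 158 159 158 156 157 155 155 153 157 154 153 152
275  65  58  59  46  46  31  69 150 155 158 156 155 154 153 158 155 156 156 157 157 159 157 156 156 155 155 153 153 152 153 152 154
```

The tab spans columns 191–194 (centre about 192.6), with the pointer tip at column 199.3, so the set angle is about 0.265 rad. Lower onto the crest.

```bash
python3 -m creep '[[0,0,0.2,0,0],[0,0,0.4,0,0],[0,0,0.3,0,0],[0,0,0.15,0,0],[0,0,0.07,0,0],[0,0,0.02,0,0],[0,0,0,0,0],[0,0,0,0,0]]'
python3 -m creep '[[0,0,0.02,0,0],[0,0,0.02,0,0],[0,0,0,0,0]]'
python3 -m creep '[[0,0,0.02,0,0],[0,0,0.02,0,0],[0,0,0,0,0]]'
```

```text
clock: 10.15
position: [0.4561, -0.1886, 0.1802]
ee_rot: [1.851, 2.538, 0.001]
force: [-0.3, -0.7, -3.7]
width: 0.259
gripper_force: 15.0
clock: 10.52
position: [0.4559, -0.1885, 0.1783]
ee_rot: [-1.851, -2.538, -0.0]
force: [0.3, -0.1, -3.3]
width: 0.261
gripper_force: 15.0
clock: 10.9
position: [0.4559, -0.1885, 0.1766]
ee_rot: [-1.851, -2.538, 0.0]
force: [0.4, -0.4, -3.1]
width: 0.258
gripper_force: 15.0
```

```bash
for i in 1 2 3; do python3 -m creep '[[0,0,0.015,0,0],[0,0,0.01,0,0],[0,0,0,0,0]]' | grep -E '^(pos|force)'; done
```

```text
position: [0.456, -0.1885, 0.1757]
force: [0.2, 1.1, -3.3]
position: [0.4563, -0.189, 0.1756]
force: [-2.4, -0.1, 9.0]
position: [0.4569, -0.1897, 0.1755]
force: [-3.6, -1.5, 18.3]
```

```bash
python3 -m creep '[[0,0,-0.015,0,0],[0,0,-0.015,0,0],[0,0,0,0,0],[0,0,0,0,0]]'
cat > foot.py <<'E'
from h import *
G=R.from_euler('z',17.8,degrees=True).as_matrix()
for n in('side','top'):
    C=cloud(grab(n));L=(C-[.456,-.1885,.05])@G*1000
    m=(L[...,0]>-30)&(L[...,0]<30)&(abs(L[...,1])<75)&(L[...,2]>5)&(L[...,2]<110)
    P=L[m];print(n,len(P))
    if len(P)>6:
        print(P[np.argsort(P[:,1])][::max(1,len(P)//24)].round(0).tolist())
E
python3 foot.py
```

```text
clock: 12.52
position: [0.4564, -0.1891, 0.1755]
ee_rot: [1.85, 2.537, 0.0]
force: [-1.8, -1.7, 7.5]
width: 0.261
gripper_force: 15.0
side 130
[[-16.0, -52.0, 8.0], [-17.0, -41.0, 8.0], [-6.0, -32.0, 24.0], [-14.0, -31.0, 13.0], [-13.0, -28.0, 14.0], [-4.0, -27.0, 50.0], [-17.0, -26.0, 16.0], [-6.0, -24.0, 32.0], [-15.0, -24.0, 9.0], [-18.0, -21.0, 11.0], [-14.0, -21.0, 10.0], [-10.0, -20.0, 11.0], [-4.0, -19.0, 66.0], [-18.0, -18.0, 8.0], [-4.0, -17.0, 6.0], [-17.0, -15.0, 9.0], [-4.0, -13.0, 15.0], [-14.0, -10.0, 8.0], [-13.0, -7.0, 10.0], [-14.0, -5.0, 64.0], [-13.0, -4.0, 45.0], [-18.0, -2.0, 103.0], [-14.0, -0.0, 37.0], [-17.0, 1.0, 109.0], [-19.0, 2.0, 16.0], [-14.0, 2.0, 65.0]]
top 0
```

Run:
```python
from h import *
im=grab('side','s8raw.png');cv2.imwrite('pics/s8.png',cv2.resize(im['pixels'][180:260,270:370],(800,640))[:600])
```

```text
(no output)
```

View pics/s8.png

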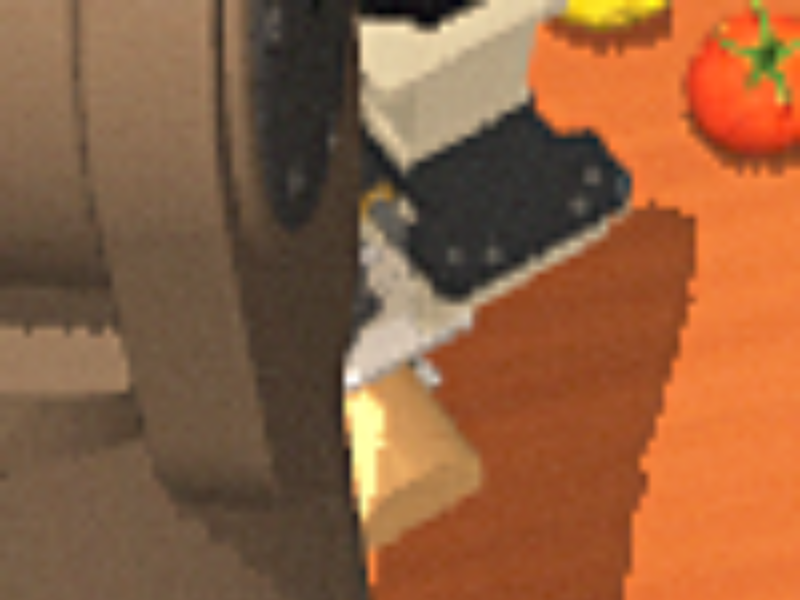

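The gauge sits upright across the rail at mid-length, foot edge visible at about (400,360) and the bob at (365,305). Next I rock towards +y (tool +x) with a light grip so that the block pivots in the pads.

```bash
python3 -m creep '[[0,0,0,0,0],[0,0,0,0,0],[0.05,0,0,0,0],[0.1,0,0,0,0],[0.1,0,0.005,0,0],[0.1,0,0.005,0,0],[0.1,0,0.01,0,0],[0.02,0,0.004,0,0],[0,0,0,0,0]]' 7
python3 foot.py
```

```text
clock: 13.8
position: [0.4502, -0.1703, 0.1739]
ee_rot: [-1.85, -2.538, -0.0]
force: [-0.2, 1.3, 3.0]
width: 0.261
gripper_force: 7.0
side 39
[[-17.0, -48.0, 8.0], [-18.0, -39.0, 12.0], [-18.0, -36.0, 9.0], [-17.0, -34.0, 8.0], [-18.0, -25.0, 12.0], [-17.0, -22.0, 8.0], [-18.0, -18.0, 6.0], [-17.0, -15.0, 8.0], [-3.0, -12.0, 27.0], [-5.0, -11.0, 24.0], [-18.0, -11.0, 7.0], [-4.0, -9.0, 12.0], [-5.0, -7.0, 23.0], [-5.0, -7.0, 29.0], [-7.0, -7.0, 13.0], [-4.0, -7.0, 40.0], [-19.0, -6.0, 8.0], [-14.0, -6.0, 11.0], [-13.0, -6.0, 18.0], [-19.0, -6.0, 15.0], [-4.0, -6.0, 48.0], [-6.0, -6.0, 38.0], [-15.0, -5.0, 8.0], [-10.0, -5.0, 14.0], [-6.0, -4.0, 8.0], [-5.0, -4.0, 19.0], [-6.0, -4.0, 14.0], [-5.0, -3.0, 27.0], [-13.0, -3.0, 13.0], [-19.0, -3.0, 10.0], [-14.0, -3.0, 9.0], [-5.0, -3.0, 39.0], [-16.0, -2.0, 6.0], [-11.0, -1.0, 12.0], [-13.0, 0.0, 10.0], [-19.0, 1.0, 8.0], [-15.0, 1.0, 8.0], [-17.0, 3.0, 6.0], [-17.0, 7.0, 62.0]]
top 0
```

```bash
cat > edge.py <<'E'
from h import *
import sys
G=R.from_euler('z',17.8,degrees=True).as_matrix()
im=grab('side',sys.argv[1]);L=(cloud(im)-[.456,-.1885,.05])@G*1000
# foot: bright low-saturation pixels; points with x in -22..20
hsv=cv2.cvtColor(im['pixels'],cv2.COLOR_BGR2HSV)
m=(L[...,0]>-24)&(L[...,0]<22)&(abs(L[...,1])<75)&(L[...,2]>-15)&(L[...,2]<40)&(hsv[...,1]<70)
for v in range(195,245):
    uu=np.nonzero(m[v,300:350])[0]+300
    if len(uu): print(v,[(int(u),*L[v,u].round(0).astype(int).tolist()) for u in uu[-7:]])
E
python3 edge.py e1.png
```

```text
218 [(315, -3, -12, 34)]
219 [(314, -4, -8, 33), (315, -5, -10, 32)]
220 [(314, -3, -9, 24), (315, -4, -12, 22), (327, -17, -48, 8)]
221 [(313, -4, -4, 25), (314, -4, -8, 20), (325, -18, -40, 10)]
222 [(313, -3, -6, 14), (314, -5, -8, 14), (323, -18, -32, 13)]
223 [(313, -6, -4, 14), (314, -6, -8, 10), (321, -17, -25, 11), (322, -18, -29, 7)]
224 [(313, -7, -4, 10), (314, -10, -5, 13), (315, -11, -8, 13), (320, -17, -22, 7), (321, -18, -26, 5)]
225 [(313, -13, 1, 17), (314, -12, -4, 11), (315, -14, -6, 12), (318, -19, -13, 13), (319, -18, -18, 7)]
226 [(313, -13, 0, 10), (314, -14, -3, 9), (315, -16, -5, 11), (316, -17, -8, 10), (317, -19, -10, 11)]
227 [(313, -17, 3, 13), (314, -18, 1, 14), (315, -18, -4, 8)]
228 [(313, -19, 5, 12), (314, -18, 0, 5)]
```

Run:
```python
import cv2,numpy as np
a=cv2.imread('pics/s8raw.png')[200:245,300:340];b=cv2.imread('pics/e1.png')[200:245,300:340]
cv2.imwrite('pics/cmp.png',np.hstack([cv2.resize(i,(400,450),interpolation=cv2.INTER_NEAREST) for i in(a,b)]))
```

```text
(no output)
```

View pics/cmp.png

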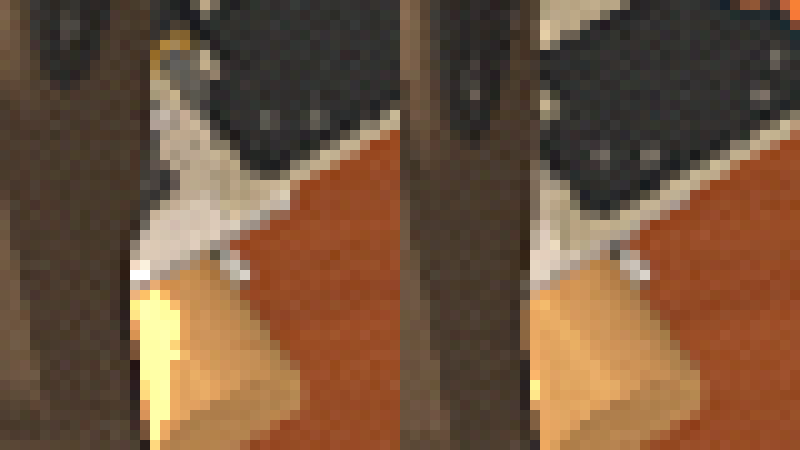

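The foot edge runs from (140,270) to (290,205) in both panels, so the foot has not slid and the lean is still small. Continue the rock.

```bash
python3 -m creep '[[0.05,0,0.005,0,0],[0.1,0,0.012,0,0],[0.1,0,0.015,0,0],[0.1,0,0.016,0,0],[0.08,0,0.015,0,0],[0.03,0,0.006,0,0],[0,0,0,0,0],[0,0,0,0,0],[0,0,0,0,0],[0,0,0,0,0],[0,0,0,0,0],[0,0,0,0,0]]' 7
python3 edge.py e2.png
python3 - <<'E'
from h import *
G=R.from_euler('z',17.8,degrees=True).as_matrix()
s=readout.observe();print(((s['position']-[.4562,-.1888,.1757])@G*1000).round(2))
im=grab('side');K=im['camera_matrix'];Rm=R.from_rotvec(im['rotation']).as_matrix()
def px(L):
    C=(L@G.T+np.array([.4562,-.1888,.05])-im['position'])@Rm
    return np.stack([K[0,0]*C[...,0]/-C[...,2]+K[0,2],-K[1,1]*C[...,1]/-C[...,2]+K[1,2]],-1)
for t in(0,.13,.2,.265,.33):
    r=.035;c=np.array([r*np.sin(t),r*np.cos(t)-r]);f=c-r*t*np.array([np.cos(t),-np.sin(t)])
    pt=lambda y,z,x=-.018:np.array([x,f[0]+y*np.cos(t)+z*np.sin(t),f[1]-y*np.sin(t)+z*np.cos(t)])
    print(t,'low',px(pt(-.055,0)).round(1),px(pt(-.01,0)).round(1),'up',px(pt(-.055,.012)).round(1),'lowback',px(pt(-.055,0,.018)).round(1),'bob',px(pt(.074*np.sin(-t)*-1,.104-.074*np.cos(t),-.013)).round(1))
for n in('s8raw','e1','e2'):
    g=cv2.imread(f'pics/{n}.png').astype(float);q=g[...,0]  # blue: wood low, alu high
    print(n,[ (u,round(float(next((v-1+(q[v-1,u]-85)/(q[v-1,u]-q[v,u]) for v in range(210,235) if q[v-1,u]>=85>q[v,u] and v>212),0)),1)) for u in range(314,331)])
E
```

```text
clock: 15.45
position: [0.4445, -0.153, 0.1712]
ee_rot: [-1.851, -2.538, -0.0]
force: [1.0, 1.2, -1.7]
width: 0.259
gripper_force: 7.0
227 [(315, -18, -4, 7)]
228 [(314, -17, -1, 2)]
229 [(312, -16, 5, 1)]
[-0.16 37.6  -4.52]
0 low [328.9 220.2] [316.6 227.2] up [329.3 218.4] lowback [322.2 211.5] bob [313.6 222.9]
0.13 low [329.  219.2] [316.7 227. ] up [328.9 217.5] lowback [322.2 210.3] bob [309.8 225.1]
0.2 low [328.9 218.6] [316.6 226.8] up [328.7 217.1] lowback [322.2 209.8] bob [307.8 226.4]
0.265 low [328.8 218.1] [316.6 226.7] up [328.3 216.8] lowback [322.  209.3] bob [305.9 227.6]
0.33 low [328.6 217.7] [316.5 226.6] up [327.9 216.5] lowback [321.8 208.8] bob [304.  228.9]
s8raw [(314, 0.0), (315, 213.0), (316, 216.0), (317, 217.0), (318, 226.9), (319, 226.6), (320, 225.3), (321, 224.7), (322, 227.5), (323, 223.6), (324, 222.9), (325, 222.5), (326, 222.1), (327, 220.9), (328, 220.9), (329, 218.2), (330, 217.5)]
e1 [(314, 0.0), (315, 0.0), (316, 227.9), (317, 227.9), (318, 226.9), (319, 225.8), (320, 215.4), (321, 224.3), (322, 227.5), (323, 223.0), (324, 215.4), (325, 215.5), (326, 221.0), (327, 220.5), (328, 220.0), (329, 218.5), (330, 218.0)]
e2 [(314, 219.5), (315, 0.0), (316, 0.0), (317, 227.5), (318, 219.8), (319, 219.5), (320, 224.7), (321, 223.7), (322, 227.5), (323, 222.5), (324, 222.0), (325, 221.1), (326, 220.5), (327, 220.0), (328, 219.5), (329, 219.0), (330, 213.4)]
```

Run:
```python
import cv2,numpy as np
f=[cv2.imread(f'pics/{n}.png')[206:234,308:336] for n in('s8raw','e1','e2')]
cv2.imwrite('pics/cmp3.png',np.hstack([cv2.resize(np.clip(i.astype(float)*1.2,0,255).astype(np.uint8),(266,532),interpolation=cv2.INTER_NEAREST) for i in f]))
```

```text
(no output)
```

View pics/cmp3.png

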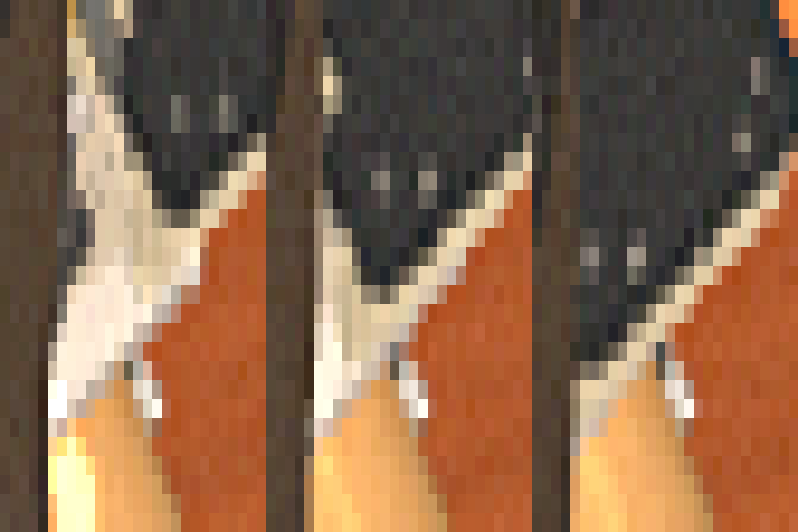

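The third panel shows the foot's end is now hidden behind the gripper. At mid-rock its edge matched 0.13 rad exactly, with no sliding. Rolling kinematics therefore give about 0.262 rad now, against a set angle of about 0.26. I'll firm the grip, press lightly and let the pointer settle.

```bash
python3 -m creep '[[0,0,0,0,0],[0,0,0,0,0],[0,0,0.01,0,0],[0,0,0,0,0],[0,0,0,0,0],[0,0,0,0,0],[0,0,0,0,0],[0,0,0,0,0],[0,0,0,0,0],[0,0,0,0,0],[0,0,0,0,0],[0,0,0,0,0]]' 15
python3 - <<'E'
from h import *
G=R.from_euler('z',17.8,degrees=True).as_matrix()
s=readout.observe();print(((s['position']-[.4562,-.1888,.1757])@G*1000).round(2),s['force'].round(1),s['ft_torque'].round(2))
for n in('side','top'):
    im=grab(n,f'f_{n}.png');L=(cloud(im)-[.4562,-.1888,.05])@G*1000
    m=(abs(L[...,0])<25)&(abs(L[...,1])<75)&(L[...,2]>-3)&(L[...,2]<112)
    vv,uu=np.nonzero(m);q=[(int(u),int(v),*L[v,u].round(0).astype(int).tolist(),*im['pixels'][v,u].tolist()) for v,u in zip(vv,uu)]
    print(n,len(q),*[str(k) for k in q if k[3]<30 and k[4]<60][:40],sep='\n')
E
```

```text
clock: 17.05
position: [0.4446, -0.1531, 0.1711]
ee_rot: [-1.851, -2.538, -0.001]
force: [-0.8, 1.2, 5.5]
width: 0.261
gripper_force: 15.0
[-0.11 37.55 -4.56] [-0.8  1.2  5.5] [ 0.48  0.43 -0.1 ]
side
18
(317, 226, -19, -10, 9, 119, 156, 186)
(315, 227, -17, -4, 7, 140, 159, 176)
(316, 227, -19, -6, 6, 112, 153, 188)
(313, 228, -19, 5, 11, 143, 169, 185)
(314, 228, -18, 0, 5, 141, 153, 174)
(317, 228, -22, -8, 4, 90, 152, 210)
(312, 229, -20, 9, 11, 118, 129, 143)
(313, 229, -17, 3, 0, 121, 168, 212)
(314, 229, -18, 0, -1, 92, 166, 234)
(315, 229, -21, -2, 2, 86, 156, 223)
(316, 229, -22, -5, -1, 85, 148, 210)
(312, 230, -18, 7, -2, 99, 137, 178)
(314, 230, -22, 2, 1, 107, 183, 241)
(315, 230, -22, -1, -3, 101, 170, 228)
(316, 230, -24, -4, -3, 87, 153, 214)
(312, 231, -20, 8, -2, 85, 136, 190)
(313, 231, -23, 7, 0, 99, 169, 233)
(314, 231, -25, 4, 1, 101, 173, 233)
top
30
(331, 234, 1, -47, 27, 79, 89, 102)
(332, 234, 2, -52, 14, 71, 84, 105)
(331, 235, -3, -46, 31, 101, 110, 121)
(332, 235, -2, -50, 21, 89, 99, 116)
(330, 236, -5, -42, 35, 102, 114, 120)
(331, 236, -5, -45, 30, 108
[... 251 characters left out ...]
238, -9, -45, 22, 120, 128, 135)
(332, 238, -10, -47, 24, 113, 121, 130)
(333, 238, -10, -50, 21, 84, 94, 112)
(330, 239, -11, -41, 23, 121, 131, 139)
(331, 239, -12, -44, 24, 121, 130, 137)
(332, 239, -13, -46, 24, 118, 126, 134)
(333, 239, -13, -49, 25, 96, 107, 121)
(330, 240, -14, -40, 24, 120, 131, 138)
(331, 240, -15, -43, 24, 120, 131, 136)
(332, 240, -15, -45, 25, 117, 126, 134)
(333, 240, -16, -48, 28, 99, 108, 122)
(330, 241, -16, -40, 24, 108, 119, 129)
(331, 241, -17, -42, 24, 102, 111, 121)
(332, 241, -18, -45, 24, 98, 107, 120)
(333, 241, -19, -47, 28, 85, 95, 113)
(330, 242, -19, -39, 24, 89, 102, 118)
(331, 242, -20, -41, 26, 77, 89, 111)
(332, 242, -19, -45, 16, 65, 77, 106)
```

The top camera now sees the raised foot end (y ≈ -45 to -50 mm, top at about 24–25 mm). That means a lean of roughly 0.25 rad, no sliding, and agreement with the rolling estimate. Hand in.

```bash
python3 -m creep '[[0,0,0,0,0],[0,0,0,0,0],[0,0,0,0,0],[0,0,0,0,0]]' | head -4; python3 -c "
from cell import sign_off
print(sign_off())"
```

```text
clock: 17.65
position: [0.4446, -0.1531, 0.1711]
ee_rot: [-1.851, -2.538, -0.001]
force: [-2.1, 2.3, 5.0]
the job is handed in; nothing more can be done
None
```

I handed in the job at 17.65 s with the gauge still gripped and its foot on the rail, leaning about 0.25–0.26 rad against a set hand read at about 0.26 rad; the arm hid the pointer and tab, so I inferred that match from the foot and grip positions and did not see it.

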